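Wind a gear wheel under the inspection loupe

TASK

On the inspection slide, take the large crank by its upright handle and wind it clockwise (seen from above), keeping it down on its square spindle, until the brass gear wheel on the carriage is centred under the loupe. Move the carriage only by the crank, leave the small focus crank on the loupe stand alone, and let go with the crank still seated.

Things in the scene. Friction and masses are not known exactly. Their poses are not given: they have to be found in the camera images.
- crank: Large dark steel crank, loose on a 14 mm square upright spindle at the slide's end. Origin: on the spindle axis at the underside of its 32 mm square, 24 mm high socket (1 mm play), 66 mm above the table; comes off if lifted 22 mm. z up. Arm along +x (top at z 24 mm) to an upright black handle, 22 mm diameter, axis at x 50 mm, z 26 to 74 mm, spinning freely on its pin. Turns with 2 N; stays put.
- carriage: Dark steel carriage (95 x 70 mm) with a flat brass gear wheel, 47 mm diameter, on the slide's two rods. Origin: centre of the gear's upper face, 62 mm above the table. y: straight away from the crank's axis, 140 mm from it at the start. One full clockwise turn of the crank (from above) drives it 24 mm along +y by gears and screw, up to 5 turns; counter-clockwise brings it back.
- lens (a point): Centre of the round clear loupe lens (black ring, 68 mm outer diameter), fixed 120 mm above the table straight over the carriage's path, 50 to 90 mm beyond the gear's starting place. A post and grey foot on the far side of the slide carry it.
- focus_knob (a point): Top of the small knob (12 mm diameter, 66 mm above the table) of the small focus crank, arm 26 mm, on the foot of the loupe stand. Not to be used: leave it where it is.
Mind the look-alikes: they are no part of the job. What is shaped like the crank but pink is not meant.

How it is judged:
On the way:
1. the carriage has been driven 20 mm along with the fingers on the crank (distance of carriage from where it was at the start of the episode above 0.02 m and contact force between the fingers and crank above 0.3 N), for 0.1 s.
At the end, for the whole second after the job is handed in: The gear wheel's centre is within 10 mm of the lens centre seen from above and the carriage is at rest; the crank is let go and still seated upright on its spindle (within 10 mm of its starting seat and tilted less than 10 degrees); the small focus crank's knob is within 12 mm of where it was (horizontal distance between carriage and lens below 0.01 m and linear speed of carriage below 0.005 m/s and distance of crank from where it was at the start of the episode below 0.01 m and angle between crank's own z axis and vertical below 0.17 rad and distance of focus_knob from where it was at the start of the episode below 0.012 m); the robot touches nothing.
It fails at once if the crank comes off its square spindle (more than 18 mm from its seat) (distance of crank from where it was at the start of the episode above 0.018 m).
It fails at once if the robot pushes the carriage directly (contact force between any of the fingers, the arm and carriage above 3 N).
It fails at once if the small focus crank is turned (distance of focus_knob from where it was at the start of the episode above 0.012 m).
It also fails if it takes over 70 s, if anything falls off the work surface, if the arm or the gripper's body presses on something with over 40 N, if the wrist force passes 120 N, or if a joint passes its speed limit or range.

ROBOT

A 6-joint arm with a two-finger parallel gripper is mounted at the origin on the work surface. World frame = base frame: x ahead of the robot, y to its left, z up, the work surface at z = 0. Lengths are in m, angles in rad, forces in N, time in s.
With the tool pointing down it reaches from about 0.325 to 0.85 m from the base axis. Payload 15.5 kg.
Tool frame: the origin (TCP) lies between the finger pads; the fingertips stand 17 mm ahead of it and the grasp point (between the pads) lies 2 mm behind it; z points along the fingers, y is the direction in which the jaws open and shut (so a half turn about z gives the same grasp; the last joint's range is limited). The gripper opens to 91 mm and grips with 3 to 60 N. Pads are 32 mm wide; open, the fingers measure 118 mm over their backs; the gripper's body (76 mm by 178 mm) begins 60 mm behind the grasp point.
Start: joints at [-1.238, 0.494, 1.345, -0, 1.302, -0.096], TCP at [0.259, -0.569, 0.231] pointing down, gripper open.
Joint ranges: [-2.91, 2.91], [-0.82, 2.16], [0.22, 2.67], [-1.22, 4.37], [0.12, 2.79], [-3.08, 3.08]. Speed limits (rad/s): [1.89, 1.89, 2.57, 3.01, 3.01, 3.01].

INTERFACE

Orientations are given as a unit quaternion [w, x, y, z].
In Python, from station import robot, imaging, ticket gives the robot as it stands.
- The arm moves only by the tool jog_arm, never from a script. Its arguments are lists of equal length, an entry for each row: "grip": the closure, from 0 (fully open) to 1 (shut); "translation": the shift along the tool's x, y, z normalised to -1 to 1, where 1 is 0.04 m, a list of three; "dr": the turn, a rotation vector about the tool's x, y, z normalised to -1 to 1, where 1 is 5 degrees, a list of three. A call has exactly 8 rows; each row shifts and turns the commanded pose from where the row before left it, along the tool's axes as they then stand; what a row does not reach is not made up. A row lasts 1/12 s, in which the tool goes at most 41.7 mm and 7.16 degrees, less where a joint would pass 70% of its speed; a pose out of reach is approached as far as the arm can. A call with a number of a shift or a turn outside -1 to 1 is refused whole. A call with a gripper value outside its range is refused whole. The fingers move at their own pace and stop on an object; "grip_force" is the grip in N (left out, the last holds). Time passes only in rows, so rows that do not move let the fingers close, or fill a call up. It gives the time, the measured TCP pose, the force and the opening at its end, in the units of the state.
- robot.observe(): the state, without advancing time (a new reading comes with each control period).
- imaging.get_image(name): name is "scene" or "top" or "wrist"; returns a dict with "pixels" (420x560x3 uint8, blue, green, red), "fov_y" (degrees; the focal length in pixels is half the picture's height over the tangent of half this angle, whatever the lens; pixels are square), "cx", "cy" (the principal point, pixels), "rvec" (rotation vector, rad) and "tvec" (3), from world to camera coordinates, as OpenCV has them. Camera axes: x right, y down, z forward; pixel columns grow to the right and rows downward; lengths in m; the calibration is good to about 2 mm. A picture is of the moment at which its call begins. There is no depth.
- ticket.finish_job(): hands the job in, once; it reports no verdict.
The state is a dict: "t": time; "joint_positions": joint angles; "joint_vel": joint speeds; "effort": joint torques, N m; "eef_pos": TCP position; "ee_rot": TCP orientation; "ft_force": force on the tool from outside, world axes, zero at the start; "moment": the same for the moment, N m; "grip_width": opening from 0.0 (shut) to 1.0 (fully open).
Only numpy, scipy, OpenCV 4.12 (cv2) and the standard library are available. Lean on these libraries where they do the work, as an engineer would, in place of code of your own. Each camera call takes 0.05 s, during which the arm holds its last target.

## Working session

There is one attempt and no reset: what is moved stays moved. The work goes in short steps, Python scripts to look and compute and a tool call to move; the robot and the scene stay as the last step left them, time stands still between calls to the robot, and variables do not carry over. Pictures are saved under pics/ and viewed, and the job is handed in when it is done.

Besides the shell and the picture viewer there is one more tool, called after "Emit:" in YAML: its name, and indented under it one key for each argument. jog_arm: Moves the arm, as the interface text tells. Its arguments: {"type":"object","properties":{"grip":{"type":"array","items":{"type":"number"}},"translation":{"type":"array","items":{"type":"array","items":{"type":"number","minimum":-1,"maximum":1}}},"dr":{"type":"array","items":{"type":"array","items":{"type":"number","minimum":-1,"maximum":1}}},"grip_force":{"type":"number"}},"required":["grip","translation","dr"]}

```bash
ls; mkdir -p pics; python3 - <<'E'
from station import robot, imaging, ticket
import cv2,json
for n in ["scene","top","wrist"]:
    d=imaging.get_image(n); cv2.imwrite(f"pics/{n}0.png",d["pixels"])
    print(n,{k:v for k,v in d.items() if k!="pixels"})
print(robot.observe())
E
```

```text
pics
scene {'fov_y': 55.99910301243208, 'cx': 286.74499176662283, 'cy': 207.67623501905865, 'rvec': array([ 2.17853192,  1.34960147, -0.45756331]), 'tvec': array([-0.29898659, -0.38704341,  1.11930212])}
top {'fov_y': 46.14516915414033, 'cx': 271.93214755276244, 'cy': 207.38317022741833, 'rvec': array([ 2.10252009, -2.12275342,  0.19673824]), 'tvec': array([0.04136844, 0.64671567, 0.93177153])}
wrist {'fov_y': 71.32464538017761, 'cx': 275.77048874032033, 'cy': 206.48511997851173, 'rvec': array([-2.43459094,  1.56546267,  0.22555419]), 'tvec': array([-0.62495005, -0.03209567,  0.39149807])}
{'t': 0.15, 'joint_positions': array([-1.23852401e+00,  4.94059208e-01,  1.34597117e+00,  1.97943524e-07,
        1.30252540e+00, -9.55043517e-02]), 'joint_vel': array([ 0.00014092, -0.00318165, -0.00150928, -0.00022141, -0.00075869,
        0.00100807]), 'effort': array([ 1.12116129e-03, -8.79202509e+01, -3.82048237e+01,  7.07640848e-02,
        5.01958583e-02, -5.77468381e-05]), 'eef_pos': array([ 0.25919001, -0.5684175 ,  0.23046955]), 'ee_rot': array([-4.78202667e-04,  9.77212854e-01,  2.12261176e-01, -5.67814018e-05]), 'ft_force': array([ 0.43774848, -0.11494024, -1.23142707]), 'moment': array([-0.04346325,  0.04818192,  0.05160116]), 'grip_width': 0.9974916577435585}
```

View pics/scene0.png

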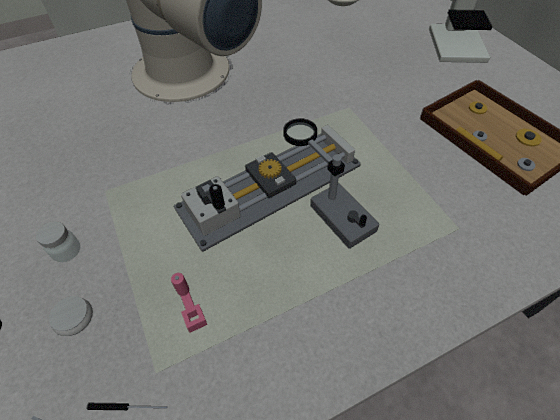

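View pics/top0.png

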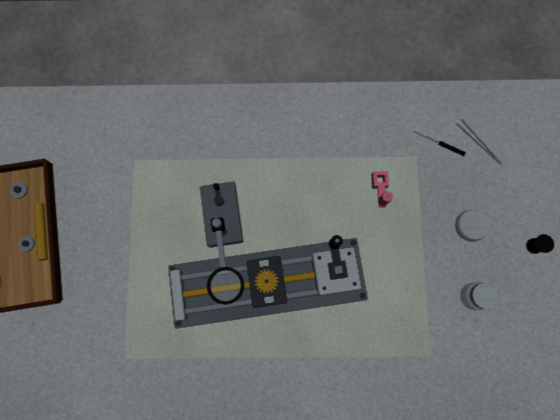

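View pics/wrist0.png

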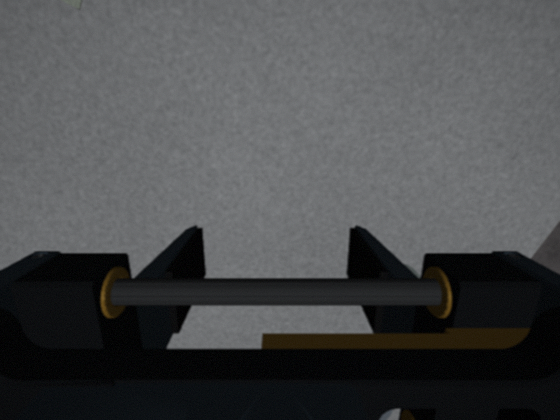

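The top picture shows the crank socket near (338,270), its handle near (336,242), the gear at (266,281), the loupe at (226,286) and the focus knob near (216,187). I'll zoom in to refine these.

```bash
cat > h.py <<'E'
import numpy as np,cv2
def cam(d):
    f=210/np.tan(np.radians(d["fov_y"])/2)
    K=np.array([[f,0,d["cx"]],[0,f,d["cy"]],[0,0,1]]); R=cv2.Rodrigues(np.array(d["rvec"]))[0]
    return K,R,np.array(d["tvec"]).ravel()
def atz(d,uv,z):
    K,R,t=cam(d); r=R.T@np.linalg.inv(K)@np.array([uv[0],uv[1],1.]); c=-R.T@t
    return c+r*(z-c[2])/r[2]
def proj(d,p):
    K,R,t=cam(d); q=K@(R@np.array(p)+t); return q[:2]/q[2]
def crop(d,name,u0,u1,v0,v1,s,pts=()):
    im=d["pixels"][v0:v1,u0:u1]
    im=cv2.resize(im,None,fx=s,fy=s,interpolation=cv2.INTER_CUBIC)
    im=cv2.convertScaleAbs(im,alpha=1.5,beta=10)
    for p in pts:
        u=proj(d,p); cv2.circle(im,(int((u[0]+.5-u0)*s),int((u[1]+.5-v0)*s)),3,(0,0,255),-1)
    cv2.imwrite(f"pics/{name}.png",im)
E
python3 - <<'E'
from h import *
from station import imaging
d=imaging.get_image("top")
crop(d,"topz",160,380,170,330,3.6)
for n,uv,z in [("sock",(338,270),.09),("handle",(336,242),.14),("gear",(266,281.5),.062),("lens",(226,286),.12),("knob",(216,187),.066)]:
    print(n,atz(d,uv,z))
d=imaging.get_image("scene")
crop(d,"scz",160,400,100,260,3.3)
E
```

```text
sock [ 0.51828074 -0.09060428  0.09      ]
handle [ 0.56590372 -0.08263898  0.14      ]
gear [0.49905841 0.04810117 0.062     ]
lens [0.48869829 0.12070463 0.12      ]
knob [0.6902722  0.14868938 0.066     ]
```

View pics/topz.png

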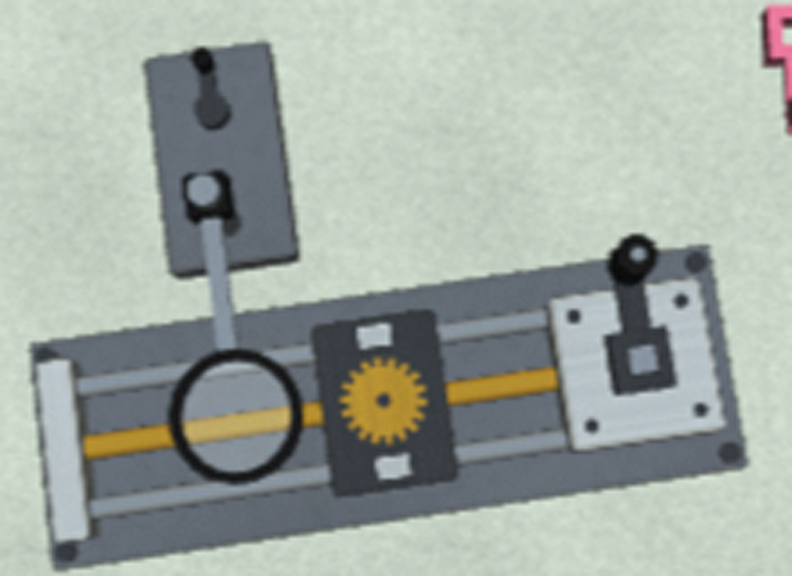

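View pics/scz.png

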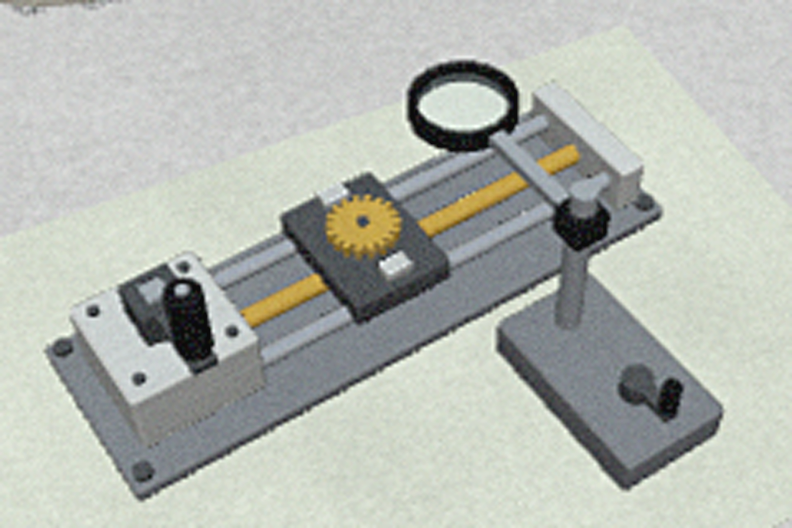

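```bash
python3 - <<'E'
from h import *
from station import imaging
d=imaging.get_image("top"); s=imaging.get_image("scene")
S=np.array([.5183,-.0906,0])
for p in [(.5183,-.0906,.09),(.5670,-.0817,.14),(.4990,.0481,.062),(.4887,.1207,.12)]: print(p,proj(d,p),proj(s,p))
crop(d,"topy",300,380,220,300,7); crop(s,"scy",180,260,160,240,7)
K,R,t=cam(d);print("cam",-R.T@t); 
E
python3 - <<'E'
import cv2,numpy as np
a=cv2.imread("pics/topy.png");b=cv2.imread("pics/scy.png");cv2.imwrite("pics/both.png",cv2.resize(np.hstack([a,b]),(800,400)))
E
```

```text
(0.5183, -0.0906, 0.09) [337.99741325 269.98990919] [206.47292916 187.95508725]
(0.567, -0.0817, 0.14) [335.46748885 241.41104011] [215.86149765 187.12278543]
(0.499, 0.0481, 0.062) [266.0007743 281.5300039] [269.62061396 166.86112932]
(0.4887, 0.1207, 0.12) [226.00250939 285.99904039] [299.14242092 131.69426559]
cam [0.4519998  0.02476785 1.04078501]
```

View pics/both.png

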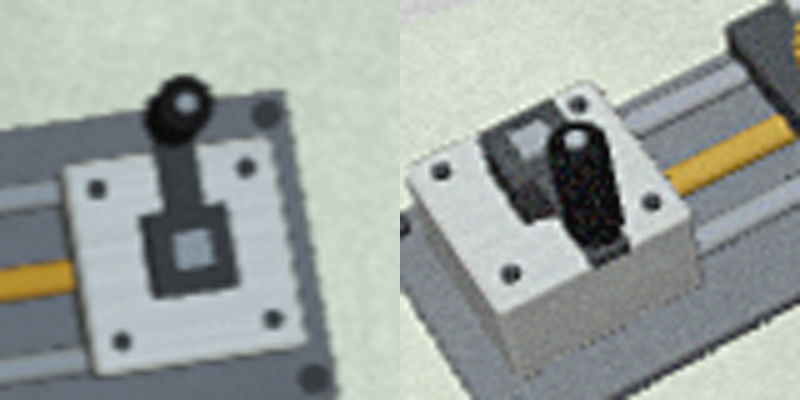

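```bash
python3 - <<'E'
from h import *
from station import imaging
from scipy.optimize import least_squares
d=imaging.get_image("top"); s=imaging.get_image("scene")
def tri(ud,us,z):
    f=lambda p:np.r_[proj(d,[p[0],p[1],z])-ud,proj(s,[p[0],p[1],z])-us]
    r=least_squares(f,[.5,0]);return r.x,r.fun
sc=(338.1,269.5);ss=(205.9,187.1)
for z in(.088,.09): print("spindle",z,tri(sc,ss,z), atz(d,sc,z),atz(s,ss,z))
print("handle",tri((336.3,240.1),(214.7,186.9),.14),atz(d,(336.3,240.1),.14),atz(s,(214.7,186.9),.14))
# gear dot, lens ring
print("gear",tri((266.2,280.6),(160+363/3.3-.5,100+222/3.3-.5),.062))
print("lens",tri((225.1,284.8),(160+464/3.3-.5,100+103/3.3-.5),.12))
E
```

```text
spindle 0.088 (array([ 0.51741156, -0.09094641]), array([-0.02991267,  1.02808073,  0.4224345 ,  1.27025155])) [ 0.51937258 -0.09107158  0.088     ] [ 0.51408685 -0.0906221   0.088     ]
spindle 0.09 (array([ 0.51796114, -0.09091709]), array([0.06934061, 0.66630243, 0.35324574, 0.78936675])) [ 0.51923116 -0.09082843  0.09      ] [ 0.51582343 -0.09086919  0.09      ]
handle (array([ 0.56787914, -0.08340023]), array([0.07887798, 0.82571473, 0.40620076, 0.91610605])) [ 0.56940539 -0.08330737  0.14      ] [ 0.56562944 -0.08331881  0.14      ]
gear (array([0.50007271, 0.04771501]), array([-0.00676405,  0.37723637,  0.16958296,  0.49503982]))
lens (array([0.48976644, 0.1226675 ]), array([-0.1549836 ,  0.62482719,  0.15405631,  1.00467602]))
```

Emit:
jog_arm:
  grip: [0, 0, 0, 0, 0, 0, 0, 0]
  translation:
    - [0, 0, 0]
    - [0, 0, 0]
    - [0, 0, 0]
    - [0, 0, 0]
    - [0, 0, 0]
    - [0, 0, 0]
    - [0, 0, 0]
    - [0, 0, 0]
  dr:
    - [0, 0, 0.61]
    - [0, 0, 0.61]
    - [0, 0, 0.61]
    - [0, 0, 0.61]
    - [0, 0, 0.61]
    - [0, 0, 0.61]
    - [0, 0, 0.61]
    - [0, 0, 0.63]

```text
t: 1.12
eef_pos: [0.2593, -0.5687, 0.2309]
ee_rot: [0.0, 1.0, -0.001, 0.0]
ft_force: [0.3, 0.4, -0.5]
grip_width: 1.0
```

Emit:
jog_arm:
  grip: [0, 0, 0, 0, 0, 0, 0, 0]
  translation:
    - [0.2, -0.3, 0]
    - [0.4, -0.6, 0]
    - [0.4, -0.65, 0]
    - [0.4, -0.65, 0]
    - [0.4, -0.65, 0]
    - [0.4, -0.65, 0]
    - [0.4, -0.65, 0]
    - [0.4, -0.65, 0]
  dr:
    - [0, 0, 0]
    - [0, 0, 0]
    - [0, 0, 0]
    - [0, 0, 0]
    - [0, 0, 0]
    - [0, 0, 0]
    - [0, 0, 0]
    - [0, 0, 0]

```text
t: 1.78
eef_pos: [0.3799, -0.3746, 0.231]
ee_rot: [-0.0, 1.0, 0.001, 0.0]
ft_force: [0.1, -0.7, -0.6]
grip_width: 0.997
```

Emit:
jog_arm:
  grip: [0, 0, 0, 0, 0, 0, 0, 0]
  translation:
    - [0.4, -0.65, 0]
    - [0.4, -0.65, 0]
    - [0.4, -0.65, 0]
    - [0.4, -0.65, 0]
    - [0.4, -0.65, 0]
    - [0.4, -0.65, 0]
    - [0.4, -0.65, 0]
    - [0.4, -0.65, 0]
  dr:
    - [0, 0, 0]
    - [0, 0, 0]
    - [0, 0, 0]
    - [0, 0, 0]
    - [0, 0, 0]
    - [0, 0, 0]
    - [0, 0, 0]
    - [0, 0, 0]

```text
t: 2.45
eef_pos: [0.5075, -0.1664, 0.231]
ee_rot: [-0.0, 1.0, 0.001, 0.0]
ft_force: [-0.5, -0.5, -0.6]
grip_width: 1.001
```

Emit:
jog_arm:
  grip: [0.3, 0.3, 0.3, 0.3, 0.3, 0.3, 0.3, 0.3]
  translation:
    - [0.4, -0.5, 0]
    - [0.4, -0.5, 0]
    - [0.4, -0.5, 0]
    - [0.3, -0.4, 0]
    - [0, -0.15, 0]
    - [0, 0, 0]
    - [0, 0, 0]
    - [0, 0, 0]
  dr:
    - [0, 0, 0]
    - [0, 0, 0]
    - [0, 0, 0]
    - [0, 0, 0]
    - [0, 0, 0]
    - [0, 0, 0]
    - [0, 0, 0]
    - [0, 0, 0]

```text
t: 3.12
eef_pos: [0.5666, -0.0871, 0.231]
ee_rot: [0.0, 1.0, 0.0, -0.0]
ft_force: [-1.4, -0.2, 0.4]
grip_width: 0.698
```

```bash
python3 - <<'E'
from h import *
from station import imaging,robot
d=imaging.get_image("wrist"); o=robot.observe(); print(o["eef_pos"],o["ee_rot"],o["grip_width"],o["joint_positions"])
print(proj(d,(.5679,-.0834,.14)),proj(d,(.518,-.0909,.09)))
cv2.imwrite("pics/w1.png",d["pixels"])
E
```

```text
[ 0.566626   -0.0872988   0.23099973] [ 4.94061195e-05  9.99999983e-01 -1.60527281e-04 -7.57669621e-05] 0.7012445466087055 [-2.56932498e-01  4.20772033e-01  1.47567166e+00 -1.41486669e-04
  1.24527043e+00  1.31423014e+00]
[270.75231338 213.43085905] [278.59374029 243.16225439]
```

View pics/w1.png

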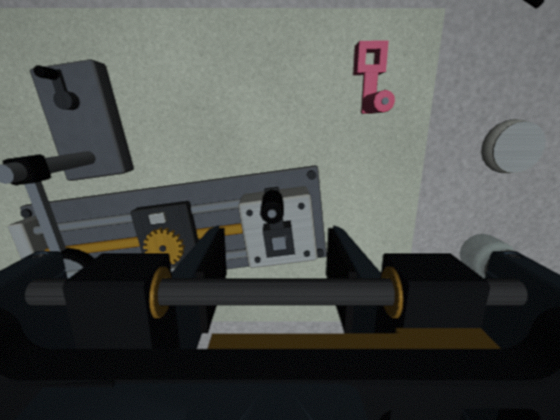

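Emit:
jog_arm:
  grip: [0.3, 0.3, 0.3, 0.3, 0.3, 0.3, 0.3, 0.3]
  translation:
    - [0.05, -0.1, 0.2]
    - [0, 0, 0.4]
    - [0, 0, 0.5]
    - [0, 0, 0.5]
    - [0, 0, 0.5]
    - [0, 0, 0.4]
    - [0, 0, 0.2]
    - [0, 0, 0]
  dr:
    - [0, 0, 0]
    - [0, 0, 0]
    - [0, 0, 0]
    - [0, 0, 0]
    - [0, 0, 0]
    - [0, 0, 0]
    - [0, 0, 0]
    - [0, 0, 0]

```text
t: 3.83
eef_pos: [0.5681, -0.0826, 0.1211]
ee_rot: [-0.0, 1.0, -0.0, -0.001]
ft_force: [-1.2, 0.2, 0.2]
grip_width: 0.697
```

```bash
python3 - <<'E'
from h import *
from station import imaging,robot
o=robot.observe(); print(o["eef_pos"],o["ft_force"])
d=imaging.get_image("scene"); crop(d,"s2",160,400,60,240,3.3)
E
```

```text
[ 0.56807501 -0.08263344  0.12106661] [-1.17531772  0.18687873  0.19115547]
```

View pics/s2.png

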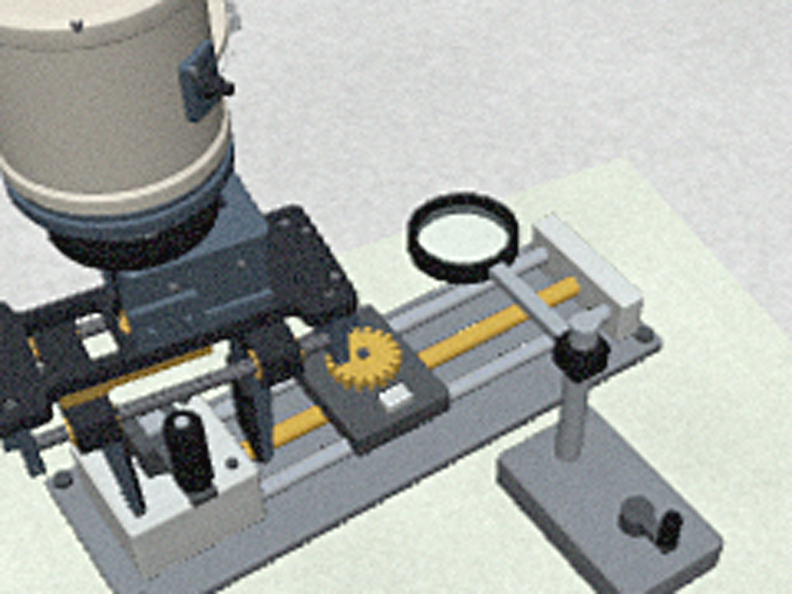

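The fingers straddle the handle, so I'll close on it gently.

Emit:
jog_arm:
  grip: [0.6, 0.7, 0.75, 0.8, 0.85, 0.85, 0.85, 0.85]
  translation:
    - [0, 0, 0]
    - [0, 0, 0]
    - [0, 0, 0]
    - [0, 0, 0]
    - [0, 0, 0]
    - [0, 0, 0]
    - [0, 0, 0]
    - [0, 0, 0]
  dr:
    - [0, 0, 0]
    - [0, 0, 0]
    - [0, 0, 0]
    - [0, 0, 0]
    - [0, 0, 0]
    - [0, 0, 0]
    - [0, 0, 0]
    - [0, 0, 0]
  grip_force: 12

```text
t: 4.55
eef_pos: [0.5693, -0.0826, 0.1231]
ee_rot: [0.0, 1.0, 0.0, 0.0]
ft_force: [0.9, -0.1, 0.5]
grip_width: 0.235
```

```bash
python3 - <<'E'
from h import *
from station import imaging,robot
o=robot.observe(); print(o["eef_pos"],o["ft_force"],o["moment"],o["grip_width"]*91)
d=imaging.get_image("scene"); crop(d,"s3",160,300,100,240,4); print(proj(d,(.5685,-.0834,.14)))
E
```

```text
[ 0.56931413 -0.08262953  0.12305455] [ 0.88455098 -0.14525042  0.51791907] [ 0.07939171 -0.0381807   0.01478782] 21.387805696694553
[215.23102249 188.06494035]
```

View pics/s3.png

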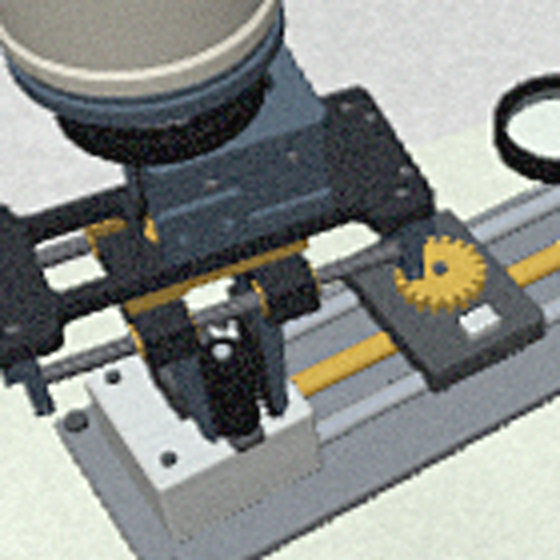

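```bash
python3 - <<'E'
import numpy as np
th0=8.5
a=np.radians(th0-11.25*np.arange(0,33)); x=np.cos(a)*50/40; y=-np.sin(a)*50/40
p=np.c_[x,y]; d=np.diff(np.round(p,2),axis=0)
for q in range(4): print([[round(float(v),2) for v in r]+[0] for r in d[q*8:q*8+8]])
E
```

```text
[[0.01, 0.24, 0], [-0.04, 0.24, 0], [-0.08, 0.23, 0], [-0.13, 0.21, 0], [-0.16, 0.19, 0], [-0.2, 0.14, 0], [-0.22, 0.11, 0], [-0.24, 0.06, 0]]
[[-0.24, 0.01, 0], [-0.24, -0.04, 0], [-0.23, -0.08, 0], [-0.21, -0.13, 0], [-0.19, -0.16, 0], [-0.14, -0.2, 0], [-0.11, -0.22, 0], [-0.06, -0.24, 0]]
[[-0.01, -0.24, 0], [0.04, -0.24, 0], [0.08, -0.23, 0], [0.13, -0.21, 0], [0.16, -0.19, 0], [0.2, -0.14, 0], [0.22, -0.11, 0], [0.24, -0.06, 0]]
[[0.24, -0.01, 0], [0.24, 0.04, 0], [0.23, 0.08, 0], [0.21, 0.13, 0], [0.19, 0.16, 0], [0.14, 0.2, 0], [0.11, 0.22, 0], [0.06, 0.24, 0]]
```

Emit:
jog_arm:
  grip: [0.85, 0.85, 0.85, 0.85, 0.85, 0.85, 0.85, 0.85]
  translation:
    - [0.01, 0.24, 0]
    - [-0.04, 0.24, 0]
    - [-0.08, 0.23, 0]
    - [-0.13, 0.21, 0]
    - [-0.16, 0.19, 0]
    - [-0.2, 0.14, 0]
    - [-0.22, 0.11, 0]
    - [-0.24, 0.06, 0]
  dr:
    - [0, 0, 0]
    - [0, 0, 0]
    - [0, 0, 0]
    - [0, 0, 0]
    - [0, 0, 0]
    - [0, 0, 0]
    - [0, 0, 0]
    - [0, 0, 0]

```text
t: 5.27
eef_pos: [0.5259, -0.1401, 0.1229]
ee_rot: [0.0, 1.0, -0.0, 0.0]
ft_force: [1.5, 3.2, 0.8]
grip_width: 0.237
```

```bash
python3 - <<'E'
from h import *
from station import imaging,robot
o=robot.observe(); print(o["eef_pos"],o["ft_force"],o["moment"],o["grip_width"]*91)
d=imaging.get_image("scene"); crop(d,"s4",160,380,100,240,3.6)
E
```

```text
[ 0.52586625 -0.1400618   0.12294225] [1.45422926 3.2374817  0.79245626] [ 0.87054542 -0.30162249  0.01604442] 21.582689038568752
```

View pics/s4.png

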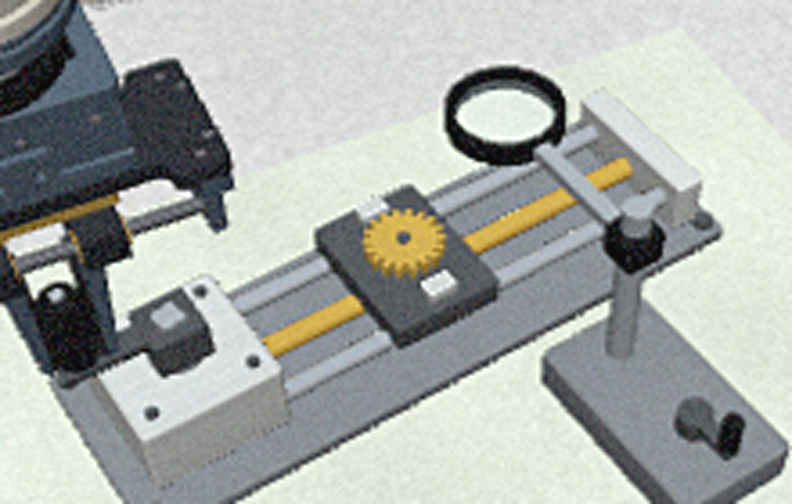

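The crank turned 90° and is still seated, with low forces. I'll carry on.

Emit:
jog_arm:
  grip: [0.85, 0.85, 0.85, 0.85, 0.85, 0.85, 0.85, 0.85]
  translation:
    - [-0.24, 0.01, 0]
    - [-0.24, -0.04, 0]
    - [-0.23, -0.08, 0]
    - [-0.21, -0.13, 0]
    - [-0.19, -0.16, 0]
    - [-0.14, -0.2, 0]
    - [-0.11, -0.22, 0]
    - [-0.06, -0.24, 0]
  dr:
    - [0, 0, 0]
    - [0, 0, 0]
    - [0, 0, 0]
    - [0, 0, 0]
    - [0, 0, 0]
    - [0, 0, 0]
    - [0, 0, 0]
    - [0, 0, 0]

```text
t: 5.98
eef_pos: [0.4696, -0.096, 0.1229]
ee_rot: [0.0, 1.0, 0.0, 0.0]
ft_force: [4.7, -1.4, -1.8]
grip_width: 0.235
```

Emit:
jog_arm:
  grip: [0.85, 0.85, 0.85, 0.85, 0.85, 0.85, 0.85, 0.85]
  translation:
    - [-0.01, -0.24, 0]
    - [0.04, -0.24, 0]
    - [0.08, -0.23, 0]
    - [0.13, -0.21, 0]
    - [0.16, -0.19, 0]
    - [0.2, -0.14, 0]
    - [0.22, -0.11, 0]
    - [0.24, -0.06, 0]
  dr:
    - [0, 0, 0]
    - [0, 0, 0]
    - [0, 0, 0]
    - [0, 0, 0]
    - [0, 0, 0]
    - [0, 0, 0]
    - [0, 0, 0]
    - [0, 0, 0]

```text
t: 6.65
eef_pos: [0.5129, -0.0397, 0.1227]
ee_rot: [0.0, 1.0, 0.001, -0.0]
ft_force: [-0.2, -10.6, -1.0]
grip_width: 0.235
```

Emit:
jog_arm:
  grip: [0.85, 0.85, 0.85, 0.85, 0.85, 0.85, 0.85, 0.85]
  translation:
    - [0.24, -0.01, 0]
    - [0.24, 0.04, 0]
    - [0.23, 0.08, 0]
    - [0.21, 0.13, 0]
    - [0.19, 0.16, 0]
    - [0.14, 0.2, 0]
    - [0.11, 0.22, 0]
    - [0.06, 0.24, 0]
  dr:
    - [0, 0, 0]
    - [0, 0, 0]
    - [0, 0, 0]
    - [0, 0, 0]
    - [0, 0, 0]
    - [0, 0, 0]
    - [0, 0, 0]
    - [0, 0, 0]

```text
t: 7.32
eef_pos: [0.5698, -0.0832, 0.1228]
ee_rot: [-0.0, 1.0, 0.0, 0.0]
ft_force: [-2.4, 1.1, 2.2]
grip_width: 0.235
```

```bash
python3 - <<'E'
from h import *
from station import imaging,robot
o=robot.observe(); print(o["eef_pos"],o["ft_force"],o["moment"],o["grip_width"]*91)
d=imaging.get_image("scene"); crop(d,"s5",160,380,100,240,3.6)
E
```

```text
[ 0.5697571  -0.08319723  0.12282558] [-2.44824007  1.06633292  2.21958049] [ 0.41222141  0.54821088 -0.004103  ] 21.354249101373483
```

View pics/s5.png

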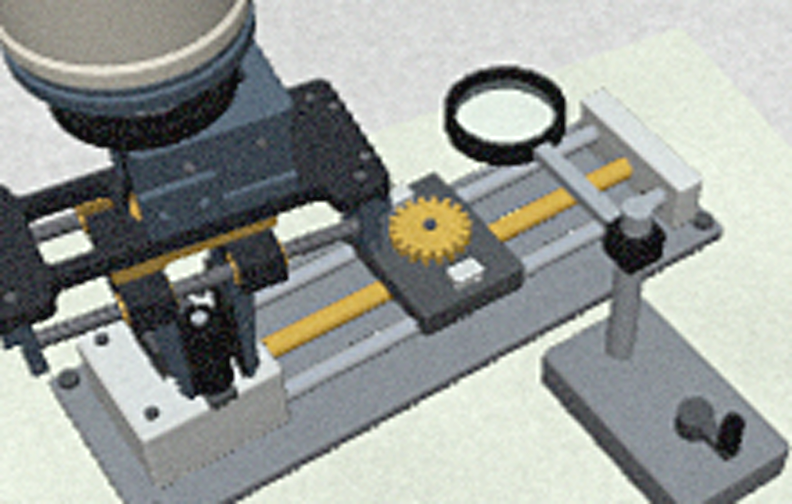

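Emit:
jog_arm:
  grip: [0.85, 0.85, 0.85, 0.85, 0.85, 0.85, 0.85, 0.85]
  translation:
    - [0.01, 0.25, 0]
    - [-0.04, 0.24, 0]
    - [-0.08, 0.23, 0]
    - [-0.13, 0.21, 0]
    - [-0.16, 0.19, 0]
    - [-0.2, 0.14, 0]
    - [-0.22, 0.11, 0]
    - [-0.24, 0.06, 0]
  dr:
    - [0, 0, 0]
    - [0, 0, 0]
    - [0, 0, 0]
    - [0, 0, 0]
    - [0, 0, 0]
    - [0, 0, 0]
    - [0, 0, 0]
    - [0, 0, 0]

```text
t: 8.03
eef_pos: [0.5258, -0.1403, 0.1229]
ee_rot: [-0.0, 1.0, -0.0, 0.0]
ft_force: [1.9, 3.7, 0.9]
grip_width: 0.236
```

Emit:
jog_arm:
  grip: [0.85, 0.85, 0.85, 0.85, 0.85, 0.85, 0.85, 0.85]
  translation:
    - [-0.24, 0.01, 0]
    - [-0.24, -0.04, 0]
    - [-0.23, -0.08, 0]
    - [-0.21, -0.13, 0]
    - [-0.19, -0.16, 0]
    - [-0.14, -0.2, 0]
    - [-0.11, -0.22, 0]
    - [-0.06, -0.24, 0]
  dr:
    - [0, 0, 0]
    - [0, 0, 0]
    - [0, 0, 0]
    - [0, 0, 0]
    - [0, 0, 0]
    - [0, 0, 0]
    - [0, 0, 0]
    - [0, 0, 0]

```text
t: 8.7
eef_pos: [0.4695, -0.0966, 0.123]
ee_rot: [0.0, 1.0, 0.0, 0.0]
ft_force: [3.6, -1.7, -0.5]
grip_width: 0.237
```

Emit:
jog_arm:
  grip: [0.85, 0.85, 0.85, 0.85, 0.85, 0.85, 0.85, 0.85]
  translation:
    - [-0.01, -0.24, 0]
    - [0.04, -0.24, 0]
    - [0.08, -0.23, 0]
    - [0.13, -0.21, 0]
    - [0.16, -0.19, 0]
    - [0.2, -0.14, 0]
    - [0.22, -0.11, 0]
    - [0.24, -0.06, 0]
  dr:
    - [0, 0, 0]
    - [0, 0, 0]
    - [0, 0, 0]
    - [0, 0, 0]
    - [0, 0, 0]
    - [0, 0, 0]
    - [0, 0, 0]
    - [0, 0, 0]

```text
t: 9.37
eef_pos: [0.5132, -0.0401, 0.1228]
ee_rot: [0.0, 1.0, 0.0, -0.0]
ft_force: [-1.4, -5.3, 3.2]
grip_width: 0.239
```

Emit:
jog_arm:
  grip: [0.85, 0.85, 0.85, 0.85, 0.85, 0.85, 0.85, 0.85]
  translation:
    - [0.24, -0.01, 0]
    - [0.24, 0.04, 0]
    - [0.23, 0.08, 0]
    - [0.21, 0.13, 0]
    - [0.19, 0.16, 0]
    - [0.14, 0.2, 0]
    - [0.11, 0.22, 0]
    - [0.06, 0.24, 0]
  dr:
    - [0, 0, 0]
    - [0, 0, 0]
    - [0, 0, 0]
    - [0, 0, 0]
    - [0, 0, 0]
    - [0, 0, 0]
    - [0, 0, 0]
    - [0, 0, 0]

```text
t: 10.03
eef_pos: [0.5699, -0.0836, 0.1228]
ee_rot: [-0.0, 1.0, 0.0, -0.0]
ft_force: [-2.7, 2.3, 3.3]
grip_width: 0.236
```

```bash
python3 - <<'E'
from h import *
from station import imaging,robot
o=robot.observe(); print(o["eef_pos"],o["ft_force"],o["moment"],o["grip_width"]*91)
d=imaging.get_image("scene"); crop(d,"s6",160,380,100,240,3.6)
E
```

```text
[ 0.56988819 -0.08358392  0.12277799] [-2.71879094  2.30304563  3.28662151] [ 0.38056794  0.56001148 -0.01113985] 21.502360546201565
```

View pics/s6.png

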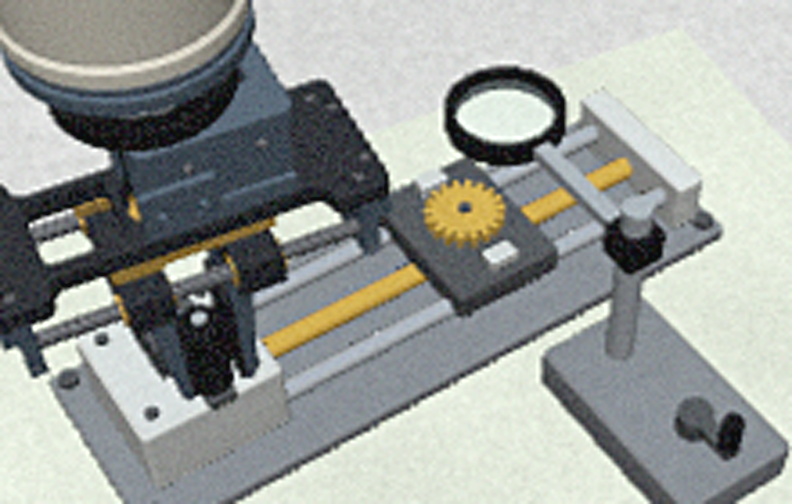

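Two turns in, the carriage has advanced at the expected rate. The third turn is next.

Emit:
jog_arm:
  grip: [0.85, 0.85, 0.85, 0.85, 0.85, 0.85, 0.85, 0.85]
  translation:
    - [0.01, 0.24, 0]
    - [-0.04, 0.24, 0]
    - [-0.08, 0.23, 0]
    - [-0.13, 0.21, 0]
    - [-0.16, 0.19, 0]
    - [-0.2, 0.14, 0]
    - [-0.22, 0.11, 0]
    - [-0.24, 0.06, 0]
  dr:
    - [0, 0, 0]
    - [0, 0, 0]
    - [0, 0, 0]
    - [0, 0, 0]
    - [0, 0, 0]
    - [0, 0, 0]
    - [0, 0, 0]
    - [0, 0, 0]

```text
t: 10.75
eef_pos: [0.5258, -0.1403, 0.1229]
ee_rot: [-0.0, 1.0, -0.0, 0.0]
ft_force: [2.1, 4.3, 2.3]
grip_width: 0.238
```

Emit:
jog_arm:
  grip: [0.85, 0.85, 0.85, 0.85, 0.85, 0.85, 0.85, 0.85]
  translation:
    - [-0.24, 0.01, 0]
    - [-0.24, -0.04, 0]
    - [-0.23, -0.08, 0]
    - [-0.21, -0.13, 0]
    - [-0.19, -0.16, 0]
    - [-0.14, -0.2, 0]
    - [-0.11, -0.22, 0]
    - [-0.06, -0.24, 0]
  dr:
    - [0, 0, 0]
    - [0, 0, 0]
    - [0, 0, 0]
    - [0, 0, 0]
    - [0, 0, 0]
    - [0, 0, 0]
    - [0, 0, 0]
    - [0, 0, 0]

```text
t: 11.42
eef_pos: [0.4695, -0.0965, 0.123]
ee_rot: [0.0, 1.0, 0.0, -0.0]
ft_force: [3.0, -1.6, 1.0]
grip_width: 0.238
```

Emit:
jog_arm:
  grip: [0.85, 0.85, 0.85, 0.85, 0.85, 0.85, 0.85, 0.85]
  translation:
    - [-0.01, -0.24, 0]
    - [0.04, -0.24, 0]
    - [0.08, -0.23, 0]
    - [0.13, -0.21, 0]
    - [0.16, -0.19, 0]
    - [0.2, -0.14, 0]
    - [0.22, -0.11, 0]
    - [0.24, -0.06, 0]
  dr:
    - [0, 0, 0]
    - [0, 0, 0]
    - [0, 0, 0]
    - [0, 0, 0]
    - [0, 0, 0]
    - [0, 0, 0]
    - [0, 0, 0]
    - [0, 0, 0]

```text
t: 12.08
eef_pos: [0.5133, -0.0401, 0.1228]
ee_rot: [0.0, 1.0, 0.0, -0.0]
ft_force: [-1.4, -5.7, 4.4]
grip_width: 0.237
```

Emit:
jog_arm:
  grip: [0.85, 0.85, 0.85, 0.85, 0.85, 0.85, 0.85, 0.85]
  translation:
    - [0.24, -0.01, 0]
    - [0.24, 0.04, 0]
    - [0.23, 0.08, 0]
    - [0.21, 0.13, 0]
    - [0.19, 0.16, 0]
    - [0.14, 0.2, 0]
    - [0.11, 0.22, 0]
    - [0.06, 0.24, 0]
  dr:
    - [0, 0, 0]
    - [0, 0, 0]
    - [0, 0, 0]
    - [0, 0, 0]
    - [0, 0, 0]
    - [0, 0, 0]
    - [0, 0, 0]
    - [0, 0, 0]

```text
t: 12.75
eef_pos: [0.5699, -0.0834, 0.1228]
ee_rot: [-0.0, 1.0, 0.0, -0.0]
ft_force: [-2.2, 1.5, 4.0]
grip_width: 0.236
```

```bash
python3 - <<'E'
from h import *
from station import imaging,robot
o=robot.observe(); print(o["eef_pos"],o["ft_force"],o["moment"],o["grip_width"]*91)
d=imaging.get_image("scene"); crop(d,"s7",260,380,100,200,6)
d=imaging.get_image("top"); crop(d,"t7",160,380,170,330,3.6)
E
```

```text
[ 0.56991204 -0.08343991  0.12275252] [-2.22080052  1.49105615  4.0391625 ] [3.75979053e-01 5.77327110e-01 1.31385742e-04] 21.494639440083542
```

View pics/s7.png

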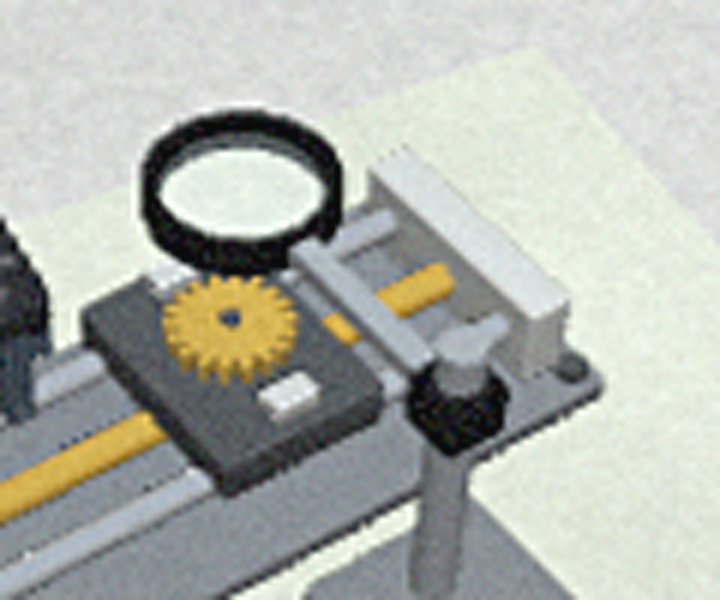

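View pics/t7.png

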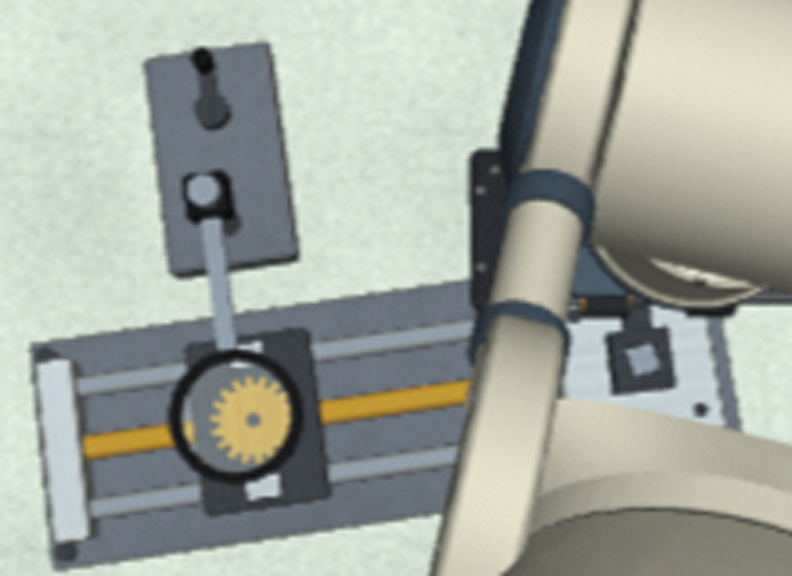

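```bash
python3 - <<'E'
from h import *
from station import imaging
from scipy.optimize import least_squares
d=imaging.get_image("top"); s=imaging.get_image("scene")
def tri(ud,us,z):
    f=lambda p:np.r_[proj(d,[p[0],p[1],z])-ud,proj(s,[p[0],p[1],z])-us]
    r=least_squares(f,[.5,0]);return r.x,r.fun,atz(d,ud,z),atz(s,us,z)
print(tri((230.2,286.0),(298.1,152.4),.062))
print(tri((225.2,284.9),(300.1,131.75),.12))
E
```

```text
(array([0.49017827, 0.11874409]), array([-0.13344694,  0.39201017,  0.06112205,  0.62466822]), array([0.49093691, 0.11848798, 0.062     ]), array([0.48848171, 0.11947363, 0.062     ]))
(array([0.49040655, 0.12218355]), array([0.01006327, 0.17223422, 0.09309852, 0.23743415]), array([0.49072158, 0.1222054 , 0.12      ]), array([0.48970804, 0.12233663, 0.12      ]))
```

The gear is about 3.5 mm short of the lens centre, so I'll add about 45° and then let go.

Emit:
jog_arm:
  grip: [0.85, 0.85, 0.85, 0.85, 0.85, 0.85, 0.85, 0.85]
  translation:
    - [0.01, 0.24, 0]
    - [-0.04, 0.24, 0]
    - [-0.08, 0.23, 0]
    - [-0.13, 0.21, 0]
    - [0, 0, 0]
    - [0, 0, 0]
    - [0, 0, 0]
    - [0, 0, 0]
  dr:
    - [0, 0, 0]
    - [0, 0, 0]
    - [0, 0, 0]
    - [0, 0, 0]
    - [0, 0, 0]
    - [0, 0, 0]
    - [0, 0, 0]
    - [0, 0, 0]

```text
t: 13.62
eef_pos: [0.5598, -0.1198, 0.123]
ee_rot: [0.0, 1.0, 0.0, 0.0]
ft_force: [2.2, -2.1, 5.1]
grip_width: 0.24
```

Emit:
jog_arm:
  grip: [0.7, 0.6, 0.5, 0.4, 0.4, 0.4, 0.4, 0.4]
  translation:
    - [0, 0, 0]
    - [0, 0, 0]
    - [0, 0, 0]
    - [0, 0, 0]
    - [0, 0, 0]
    - [0, 0, 0]
    - [0, 0, 0]
    - [0, 0, 0]
  dr:
    - [0, 0, 0]
    - [0, 0, 0]
    - [0, 0, 0]
    - [0, 0, 0]
    - [0, 0, 0]
    - [0, 0, 0]
    - [0, 0, 0]
    - [0, 0, 0]

```text
t: 14.28
eef_pos: [0.5596, -0.1198, 0.1229]
ee_rot: [-0.0, 1.0, 0.0, -0.0]
ft_force: [0.5, -0.0, -0.0]
grip_width: 0.602
```

```bash
python3 - <<'E'
from h import *
from station import imaging,robot
o=robot.observe(); print(o["eef_pos"],o["ft_force"],o["moment"],o["grip_width"]*91)
d=imaging.get_image("scene"); crop(d,"s8",160,380,100,240,3.6)
E
```

```text
[ 0.55956064 -0.1197786   0.1228744 ] [ 0.49888414 -0.01788718 -0.04768624] [ 0.0448363   0.01880222 -0.03494287] 54.7550717282434
```

View pics/s8.png

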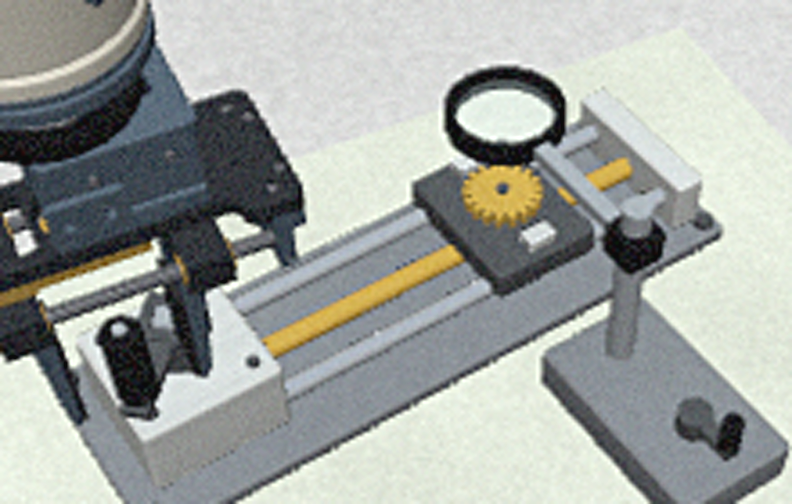

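Released, and the wrist forces read zero. Next I lift straight up and back off so the top camera has a clear view.

Emit:
jog_arm:
  grip: [0.4, 0.4, 0.4, 0.4, 0.4, 0.4, 0.4, 0.4]
  translation:
    - [0, 0, -0.2]
    - [0, 0, -0.4]
    - [0, 0, -0.5]
    - [0, 0, -0.5]
    - [0, 0, -0.5]
    - [0, 0, -0.5]
    - [0, 0, -0.4]
    - [0, 0, 0]
  dr:
    - [0, 0, 0]
    - [0, 0, 0]
    - [0, 0, 0]
    - [0, 0, 0]
    - [0, 0, 0]
    - [0, 0, 0]
    - [0, 0, 0]
    - [0, 0, 0]

```text
t: 15.0
eef_pos: [0.561, -0.1202, 0.2468]
ee_rot: [0.001, 1.0, 0.0, 0.003]
ft_force: [1.5, 0.3, 0.6]
grip_width: 0.599
```

Emit:
jog_arm:
  grip: [0.4, 0.4, 0.4, 0.4, 0.4, 0.4, 0.4, 0.4]
  translation:
    - [-0.1, 0.3, 0]
    - [-0.3, 0.7, 0]
    - [-0.3, 0.8, 0]
    - [-0.3, 0.8, 0]
    - [-0.3, 0.8, 0]
    - [-0.3, 0.8, 0]
    - [-0.1, 0.3, 0]
    - [0, 0, 0]
  dr:
    - [0, 0, 0]
    - [0, 0, 0]
    - [0, 0, 0]
    - [0, 0, 0]
    - [0, 0, 0]
    - [0, 0, 0]
    - [0, 0, 0]
    - [0, 0, 0]

```text
t: 15.67
eef_pos: [0.49, -0.3028, 0.2422]
ee_rot: [-0.0, 1.0, -0.002, -0.001]
ft_force: [0.8, 0.6, -0.5]
grip_width: 0.594
```

```bash
python3 - <<'E'
from h import *
from station import imaging,robot
o=robot.observe(); print(o["t"],o["eef_pos"],o["ft_force"],o["joint_vel"])
d=imaging.get_image("scene"); crop(d,"s9",160,380,100,240,3.6)
d=imaging.get_image("top"); crop(d,"t9",160,380,170,330,3.6)
E
```

```text
15.6667 [ 0.48998782 -0.30275914  0.24216956] [ 0.75557961  0.58541788 -0.50824402] [ 0.06161021 -0.01028219  0.0185531   0.01635567  0.00168146  0.04997428]
```

View pics/s9.png

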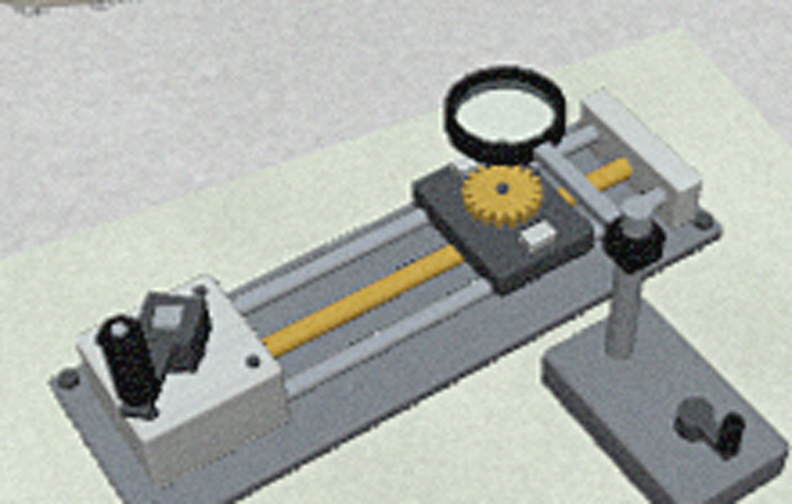

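View pics/t9.png

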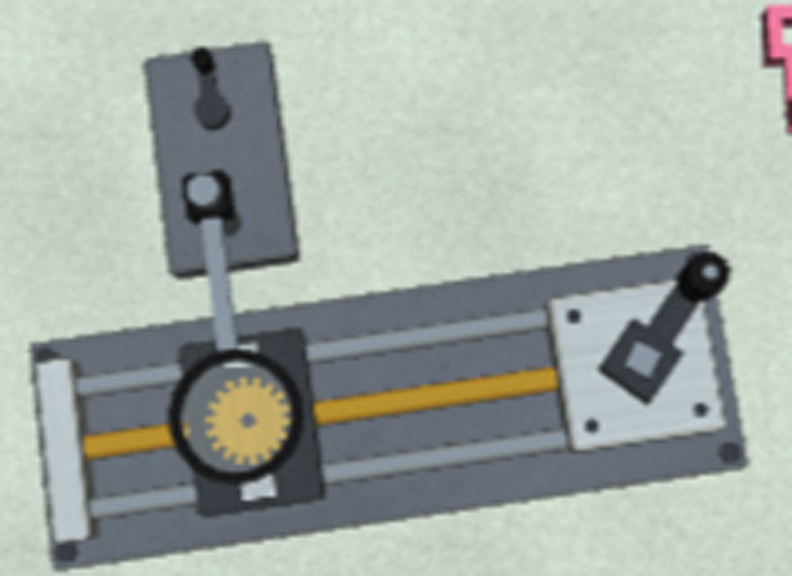

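Emit:
jog_arm:
  grip: [0.4, 0.4, 0.4, 0.4, 0.4, 0.4, 0.4, 0.4]
  translation:
    - [0, 0, 0]
    - [0, 0, 0]
    - [0, 0, 0]
    - [0, 0, 0]
    - [0, 0, 0]
    - [0, 0, 0]
    - [0, 0, 0]
    - [0, 0, 0]
  dr:
    - [0, 0, 0]
    - [0, 0, 0]
    - [0, 0, 0]
    - [0, 0, 0]
    - [0, 0, 0]
    - [0, 0, 0]
    - [0, 0, 0]
    - [0, 0, 0]

```text
t: 16.43
eef_pos: [0.4917, -0.2998, 0.2429]
ee_rot: [0.0, 1.0, 0.0, 0.0]
ft_force: [-0.1, 0.1, 0.5]
grip_width: 0.603
```

```bash
python3 - <<'E'
from h import *
from station import imaging,ticket
d=imaging.get_image("top"); s=imaging.get_image("scene")
print(atz(d,(228.5,286.3),.062),atz(d,(225.2,284.9),.12))
us=(160+502.5/3.6-.5,100+188.5/3.6-.5); print(atz(s,us,.062))
print(ticket.finish_job())
E
```

```text
[0.49038406 0.12182579 0.062     ] [0.49072158 0.1222054  0.12      ]
[0.48800325 0.12206789 0.062     ]
the job is handed in; nothing more can be done
None
```

I wound the large crank about 3⅛ turns clockwise by its handle, let go, lifted clear and handed the job in at about 16.5 s. No verdict came back from the hand-in.

- **Gear under loupe:** the top view puts the gear centre at (0.490, 0.122) and the lens at (0.491, 0.122), under 1 mm apart. The scene camera gives the gear as (0.488, 0.122), about 2–3 mm from the lens. The two cameras disagree by about 2 mm, which matches the calibration accuracy and is well inside the 10 mm limit.
- **Crank:** after release it sits upright and seated on its spindle in both views.
- **Focus crank:** its knob is at the same pixel as at the start.
- **Forces:** wrist readings at the end of each move stayed at about 11 N or less while winding and were near zero after letting go. The robot ended clear of everything.

No check failed.

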